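# Set out the guest room tea tray

### The job

Set out the tea tray for the next guest: on the tray's dark strip, stand the coffee canister (orange lid) and the sugar canister (white lid) side by side about a finger's width apart, one on each side of the strip's white middle line, coffee on the same side of the line as the blue saucer. Stack the tea canister (green lid) on top so that it rests across both lids, right over the middle line, and stand the white mug upright in the middle of the saucer. Leave the blue-lidded canister and the steel tumbler where they stand.

Things in the scene. Friction and masses are not known exactly. Their poses are not given: they have to be found in the camera images.
- tray: White rectangular tray, fixed to the desk during the job; 270 mm (its x) by 340 mm (its y), floor 8 mm thick, rim 20 mm high and 6 mm thick. Its place and yaw vary. Origin: centre of its underside; x points away from the robot towards the strip, y along the strip, z up. The saucer and the basket stand in its -x half, one to the +y side, the other to the -y side; which is which varies.
- strip (a point): Centre of the dark grey strip printed flush on the tray floor (no step): 84 mm (tray x) by 220 mm (tray y), at the tray's far (+x) half. This point lies on the surface of the tray floor, 8 mm above the desk and 68 mm along the tray's +x from the tray's origin; axes as the tray's. A white line 5 mm wide crosses the strip here, along x, at y = 0, and divides it into a +y and a -y half.
- saucer: Blue round saucer, fixed on the tray floor, 132 mm rim diameter, 10 mm high, flat inside for 45 mm round the centre, its inner floor 5 mm above its origin. Origin: centre of its underside.
- basket: Square wooden sachet basket with milk pots and sachets, 110 x 110 x 40 mm, fixed on the tray beside the saucer; not to be handled. Origin: centre of its underside.
- coffee: Coffee canister: upright black cylinder, 64 mm diameter, 95 mm tall, with a flat orange lid as wide as the body (a thin steel band under it); loose, about 0.25 kg. Origin: centre of its underside, z up.
- sugar: Sugar canister: upright black cylinder, 64 mm diameter, 95 mm tall, with a flat white lid as wide as the body (a thin steel band under it); loose, about 0.25 kg. Origin: centre of its underside, z up.
- tea: Tea canister: upright black cylinder, 64 mm diameter, 95 mm tall, with a flat green lid as wide as the body (a thin steel band under it); loose, about 0.25 kg. Origin: centre of its underside, z up.
- choc: Drinking chocolate canister: upright black cylinder, 64 mm diameter, 95 mm tall, with a flat blue lid as wide as the body (a thin steel band under it); loose, about 0.25 kg. Origin: centre of its underside, z up. Not needed: stays where it is.
- mug: White open mug, 66 mm outer diameter, 90 mm tall, wall 4 mm, with a handle on its own +y side that sticks out 37 mm from the wall, between 15 and 80 mm above the foot; loose, about 0.25 kg. Origin: centre of its underside, z up. Hold it across its x diameter to keep clear of the handle.
- tumbler: Open steel tumbler without handle, 66 mm diameter at the rim, 95 mm tall, loose. Not needed: stays where it is. Origin: centre of its underside.
There are look-alikes about, which are no part of the job. What is shaped like the coffee but pink or purple is not meant. What is shaped like the sugar but yellow is not meant.

How it is judged (in metres and radians):
At the end, for the whole second after the job is handed in: All upright and at rest. Coffee, sugar: within 12 mm of the strip's long axis, 25-55 mm either side of the white line, centres < 90 mm apart, coffee on the saucer side. Tea on both lids, within 12 mm of the strip centre each way. Mug within 13 mm of the saucer centre. Others moved < 30 mm (x of coffee in the frame of strip between -0.012 and 0.012 m and z of coffee in the frame of strip between -0.004 and 0.004 m and angle between each of coffee, sugar, tea, mug's own z axis and vertical below 0.08 rad and linear speed of each of coffee, sugar, tea, mug below 0.02 m/s and x of sugar in the frame of strip between -0.012 and 0.012 m and z of sugar in the frame of strip between -0.004 and 0.004 m and ((y of saucer in the frame of strip above 0 m and y of coffee in the frame of strip between 0.025 and 0.055 m and y of sugar in the frame of strip between -0.055 and -0.025 m) or (y of saucer in the frame of strip below 0 m and y of coffee in the frame of strip between -0.055 and -0.025 m and y of sugar in the frame of strip between 0.025 and 0.055 m)) and horizontal distance between coffee and sugar below 0.09 m and x of tea in the frame of strip between -0.012 and 0.012 m and z of tea in the frame of strip between 0.091 and 0.099 m and y of tea in the frame of strip between -0.012 and 0.012 m and horizontal distance between mug and saucer below 0.013 m and z of mug in the frame of saucer between 0.001 and 0.009 m and distance of each of choc, tumbler from where it was at the start of the episode below 0.03 m and angle between each of choc, tumbler's own z axis and vertical below 0.2 rad); the robot touches nothing.
It fails at once if the blue-lidded canister or the tumbler is moved by more than 50 mm or knocked over ((distance of choc from where it was at the start of the episode above 0.05 m or angle between choc's own z axis and vertical above 0.6 rad) or (distance of tumbler from where it was at the start of the episode above 0.05 m or angle between tumbler's own z axis and vertical above 0.6 rad)).
It also fails if it takes over 117 s, if anything falls off the work surface, if the arm or the gripper's body presses on something with over 40 N, if the wrist force passes 120 N, or if a joint passes its speed limit or range.

### The arm

A 7-joint arm with a two-finger parallel gripper is mounted at the origin on the work surface. World frame = base frame: x ahead of the robot, y to its left, z up, the work surface at z = 0. Lengths are in mm, angles in rad, forces in N, time in s.
With the tool pointing down it reaches from about 400 to 900 mm from the base axis. Payload 5.5 kg.
Tool frame: the origin (TCP) lies midway between the tips of the shut fingers; the grasp point (between the pads) lies 19 mm behind it; z points along the fingers, y is the line along which they close (so a half turn about z gives the same grasp; the last joint's range is limited). The gripper opens to 92 mm and grips with 3 to 60 N. Pads are 19 mm wide; open, the fingers measure 130 mm over their backs; the gripper's body (75 mm by 190 mm) begins 47 mm behind the grasp point.
Start: joints at [1.532, 0.501, -0.427, 1.55, 0.221, 1.138, -0.21], TCP at [193.239, -620.611, 226.729] pointing down, gripper open.
Joint ranges: [-2.88, 2.88], [-0.31, 2.03], [-1.54, 1.56], [0.2, 2.42], [-1.41, 4.55], [0.19, 2.02], [-2.57, 2.57]. Speed limits (rad/s): [2.57, 2.57, 3.14, 3.14, 3.14, 3.14, 3.14].

### API

Orientations are given as a unit quaternion [w, x, y, z].
In Python, from station import get_obs, imaging, r, spotter gives the robot as it stands.
- The arm moves only by the tool step_arm, never from a script. Its argument "increments" is a list that holds one entry, the list of rows, each a list of 7 numbers: the opening, from 0 (shut) to 1 (fully open), then the shift along the tool's x, y, z in mm, then the turn, a rotation vector about the tool's x, y, z in rad. A call has 1 to 10 rows; each row is the pose to reach, as a shift and turn from the pose commanded when the call began, along the tool's axes at that moment; what a row does not reach only later rows make up. A row lasts 1/8 s, in which the tool goes at most 62.5 mm and 10.7 degrees, less where a joint would pass 70% of its speed; a pose out of reach is approached as far as the arm can. A call with a gripper value outside its range is refused whole. The fingers move at their own pace and stop on an object; "force" is the grip in N (left out, the last holds). Time passes only in rows, so rows that repeat a pose let the fingers close. It gives the time, the measured TCP pose, the force, the opening and the grip force at its end, in the units of the state.
- get_obs(): the state, without advancing time (a new reading comes with each control period).
- imaging.grab_frame(name): name is "scene" or "top"; returns (picture, depth): 420x560x3 uint8, red, green, blue; 420x560 float32, mm along the optical axis (not along the pixel's ray), 0 where there is no reading.
- imaging.camera_params(name): a dict with "fx", "fy", "cx", "cy" (pixels), "D" ([k1, k2, p1, p2, k3] as OpenCV has them; the pictures are not rectified), "eye" and "orientation" of the camera in the world. Camera axes: x right, y down, z forward; pixel columns grow to the right and rows downward; lengths in mm; the calibration is good to about 2 mm. A picture is of the moment at which its call begins. camera_params takes no time and is no camera call.
- r.job_done(): hands the job in; it is judged then, once.
Trained networks look in the newest picture that a camera, given by its name, has taken for a name from the list of things; names that differ only in an ending like _2 or _b are one class to them, and where a whole thing is asked for, a point or a joint stands for the part that bears it (a point fixed in the world has none). Each returns a list of dicts, best first, with "confidence" (0 to 1); they miss things now and then, are a little off and sometimes report something else, mostly with a low value. They report only what shows in the picture. A call takes as long as a camera call. They do not tell look-alikes from the thing itself.
- spotter.recognise(query, camera): "box" ([left, top, width, height] in pixels, round what is visible of it).
- spotter.cut_out(query, camera): "region" (420x560 bool, what is visible of it) and "box" ([left, top, width, height] in pixels, round what is visible of it).
The state is a dict: "time": time; "joint_pos": joint angles; "qvel": joint speeds; "joint_torque": joint torques, N m; "tool_pos": TCP position; "tcp_rot": TCP orientation; "force": force on the tool from outside, world axes, zero at the start; "moment": the same for the moment, N m; "gripper_width": opening from 0.0 (shut) to 1.0 (fully open); "grip_force": force on a finger pad.
Only numpy, scipy, OpenCV 4.12 (cv2) and the standard library are available. Lean on these libraries where they do the work, as an engineer would, in place of code of your own. Each camera call takes 0.05 s, during which the arm holds its last target. There are 200 camera calls.

## Working session

There is one attempt and no reset: what is moved stays moved. The work goes in short steps, Python scripts to look and compute and a tool call to move; the robot and the scene stay as the last step left them, time stands still between calls to the robot, and variables do not carry over. Pictures are saved under pics/ and viewed, at most 14 in all, crops included, and the job is handed in when it is done.

Besides the shell and the picture viewer there is one more tool, called after "Request:" in YAML: its name, and indented under it one key for each argument. step_arm: Moves the arm, as the interface text tells. Its arguments: {"type":"object","properties":{"increments":{"type":"array","items":{"type":"array","items":{"type":"array","items":{"type":"number"}}}},"force":{"type":"number"}},"required":["increments"]}

```bash
ls; mkdir -p pics; cat > h.py <<'E'
import numpy as np, cv2
from scipy.spatial.transform import Rotation as R
from station import get_obs, imaging, r, spotter
def q2R(q): return R.from_quat([q[1],q[2],q[3],q[0]]).as_matrix()
def cloud(name, depth):
    p=imaging.camera_params(name); K=np.array([[p['fx'],0,p['cx']],[0,p['fy'],p['cy']],[0,0,1.]])
    h,w=depth.shape; u,v=np.meshgrid(np.arange(w),np.arange(h))
    n=cv2.undistortPoints(np.stack([u,v],-1).reshape(-1,1,2).astype(float),K,np.array(p['D'],float)).reshape(h,w,2)
    P=np.dstack([n,np.ones((h,w))])*depth[...,None]
    return P@q2R(p['orientation']).T+np.array(p['eye'])
def save(name,img): cv2.imwrite('pics/'+name,img[...,::-1])
E
python3 - <<'E'
from h import *
for c in('top','scene'):
    im,d=imaging.grab_frame(c); save(c+'1.png',im); np.savez(c+'1.npz',im=im,P=cloud(c,d),d=d); print(imaging.camera_params(c))
print(get_obs())
E
```

```text
pics
{'fx': 381.87817352723806, 'fy': 381.87817352723806, 'cx': 276.92213273585185, 'cy': 210.09269065053223, 'D': array([0.01217418, 0.        , 0.        , 0.        , 0.        ]), 'eye': array([ 357.97405424,    7.0836343 , 1146.42601758]), 'orientation': array([-0.04227564,  0.70812547, -0.70394446,  0.03511828])}
{'fx': 457.8459750347569, 'fy': 457.8459750347569, 'cx': 277.8657073786491, 'cy': 206.00321088348292, 'D': array([-0.07805147,  0.        ,  0.        ,  0.        ,  0.        ]), 'eye': array([1555.77702634, -112.60759606,  778.02442372]), 'orientation': array([-0.34863856,  0.6689937 ,  0.5802227 , -0.30698567])}
{'time': 0.1, 'joint_pos': array([ 1.5321914 ,  0.50175508, -0.42679312,  1.55132569,  0.22079334,
        1.1382975 , -0.21032339]), 'qvel': array([-0.00053374, -0.00189532, -0.00011615, -0.00375163,  0.00168889,
        0.00097464, -0.00011803]), 'joint_torque': array([-1.14908061e-02, -5.67872429e+01, -5.83840325e+00, -2.79915565e+01,
       -6.90827658e-02,  2.41468992e-02,  4.60464008e-06]), 'tool_pos': array([ 192.98016879, -620.04112974,  225.78839557]), 'tcp_rot': array([-8.62489315e-04,  9.88635019e-01,  1.50333112e-01, -9.91011454e-05]), 'force': array([ 0.19945245,  0.52734799, -0.99398215]), 'moment': array([0.00675254, 0.00613156, 0.01028942]), 'grip_force': 0.0, 'gripper_width': 0.9949816385406833}
```

View pics/top1.png

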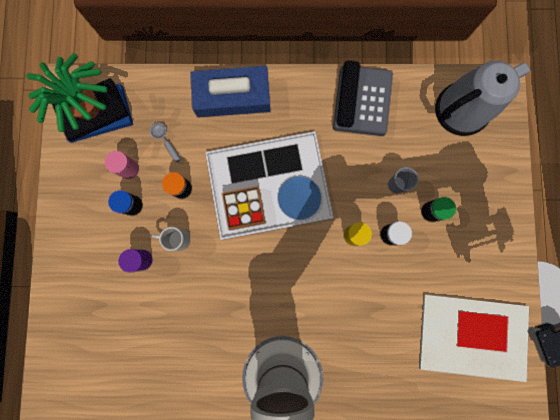

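View pics/scene1.png

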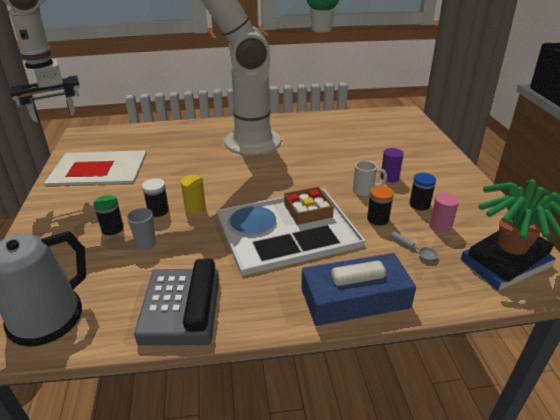

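```bash
python3 - <<'E'
from h import *
for c in('top','scene'):
    P=np.load(c+'1.npz')['P']
    for n in 'coffee sugar tea choc mug tumbler saucer strip tray basket'.split():
        for k in spotter.cut_out(n,c)[:5]:
            m=k['region']; Q=P[m]; z=Q[:,2]; t=Q[z>np.percentile(z,98)-6] if n in('coffee','sugar','tea','choc','mug','tumbler') else Q
            mm=(t.min(0)+t.max(0))/2
            print(c,n,round(k['confidence'],2),np.round(k['box']),np.round(mm),np.round(np.median(t,0)), len(t))
print(get_obs()['time'])
E
```

```text
top coffee 0.74 [159. 170.  34.  30.] [468. 174. 619.] [548. 310.  94.] 332
top coffee 0.73 [106. 146.  34.  31.] [500. 256. 619.] [610. 474.  94.] 372
top coffee 0.68 [120. 249.  33.  22.] [331. 230. 619.] [331. 420.  94.] 368
top sugar 0.85 [377. 222.  34.  25.] [ 400. -172.  619.] [ 412. -319.   95.] 354
top sugar 0.81 [343. 220.  30.  25.] [ 399. -116.  619.] [ 409. -208.   94.] 358
top sugar 0.21 [205. 130. 130. 108.] [540.  47. 581.] [536.  24.  19.] 813
top tea 0.86 [421. 201.  31.  22.] [ 435. -233.  619.] [ 482. -442.   95.] 362
top choc 0.65 [106. 189.  35.  26.] [442. 248. 619.] [494. 458.  94.] 349
top choc 0.18 [224. 187.  40.  42.] [454.  91. 595.] [481. 114.  45.] 377
top mug 0.84 [152. 224.  38.  28.] [392. 176. 616.] [392. 315.  88.] 111
top tumbler 0.77 [386. 169.  33.  24.] [ 476. -183.  618.] [ 569. -334.   94.] 79
top saucer 0.92 [279. 175.  41.  44.] [470. -45. 576.] [519. -47.  13.] 1470
top strip 0.77 [206. 132. 128. 110.] [540.  47. 571.] [596.  46.   7.] 7043
top tray 0.68 [204. 130. 130. 109.] [540.  47. 570.] [596.  47.   8.] 7270
top basket 0.67 [223. 188
[... 555 characters left out ...]
0.77 [407. 174.  27.  37.] [1014.  190.  435.] [505. 458.  96.] 209
scene mug 0.55 [354. 158.  33.  40.] [958. 116. 431.] [399. 312.  89.] 109
scene tumbler 0.89 [126. 210.  30.  39.] [1042. -241.  434.] [ 565. -340.   95.] 136
scene saucer 0.93 [229. 206.  48.  30.] [1003.  -46.  392.] [516. -46.  15.] 990
scene strip 0.81 [212. 190. 152.  86.] [978.  45. 387.] [614.  35.  10.] 5981
scene strip 0.6 [410. 174.  23.  36.] [939. 225. 387.] [519. 449.  66.] 791
scene strip 0.15 [283. 190.  52.  34.] [989.  35. 392.] [502. 115.  39.] 1359
scene tray 0.82 [215. 192. 149.  81.] [974.  46. 388.] [614.  36.  10.] 5915
scene basket 0.57 [280. 191.  56.  32.] [952.  43. 387.] [500. 116.  38.] 1410
1.1
```

The top view shows the tray at its centre, with the strip along the top edge (white line near 262,163) and the saucer right of the basket. Coffee is at (175,185), white sugar (398,233), green tea (442,209) and the mug (173,239) with its handle to the left. The scene view agrees, so pink, purple and yellow are the look-alikes to leave. Next I'll fit precise positions.

```bash
python3 - <<'E'
from h import *
appr={'coffee':(550,310),'sugar':(413,-319),'tea':(484,-441),'choc':(500,458),'mug':(393,313),'tumbler':(567,-336)}
D={c:np.load(c+'1.npz') for c in('top','scene')}
for n,a in appr.items():
    for c in D:
        P=D[c]['P']; zt=84 if n=='mug' else 90
        m=(np.hypot(P[...,0]-a[0],P[...,1]-a[1])<(48 if n=='mug' else 45))&(P[...,2]>zt)&(P[...,2]<100)
        Q=P[m][:,:2].astype(np.float32); 
        (cx,cy),rad=cv2.minEnclosingCircle(Q); print(n,c,np.round(Q.mean(0)),round(cx),round(cy),round(rad),len(Q))
# mug handle
for c in D:
    P=D[c]['P'];d=np.hypot(P[...,0]-393,P[...,1]-313);m=(d>38)&(d<72)&(P[...,2]>25)&(P[...,2]<88)
    print('handle',c,m.sum(),np.round(P[m].mean(0)))
for c in D:
    P=D[c]['P'];im=D[c]['im'].astype(int)
    roi=(abs(P[...,0]-600)<220)&(abs(P[...,1]-45)<220)
    m=roi&(im.max(-1)<55)&(P[...,2]>3)&(P[...,2]<14)&(P[...,0]>560)
    m=cv2.morphologyEx(m.astype(np.uint8),cv2.MORPH_OPEN,np.ones((3,3)))>0
    print('strip',c,m.sum(),cv2.minAreaRect(P[m][:,:2].astype(np.float32)))
    m=roi&(P[...,2]>14)&(P[...,2]<26); m2=roi&(P[...,2]>5)&(P[...,2]<45)
    print('tray',c,cv2.minAreaRect(P[m2][:,:2].astype(np.float32)))
    m=roi&(im[...,2]>im[...,0]+25)&(P[...,2]>3)&(P[...,2]<30)&(P[...,0]<620)
    print('saucer',c,m.sum(),cv2.minAreaRect(P[m][:,:2].astype(np.float32)),cv2.minEnclosingCircle(P[m][:,:2].astype(np.float32)))
E
```

```text
coffee top [547. 310.] 547 311 32 391
coffee scene [553. 311.] 550 312 36 266
sugar top [ 412. -320.] 412 -321 32 414
sugar scene [ 417. -317.] 415 -316 34 230
tea top [ 482. -443.] 482 -443 32 413
tea scene [ 486. -440.] 484 -440 33 254
choc top [495. 458.] 496 458 32 398
choc scene [501. 457.] 497 457 36 229
mug top [393. 313.] 393 312 33 117
mug scene [397. 313.] 395 313 37 115
tumbler top [ 564. -342.] 562 -342 33 87
tumbler scene [ 564. -338.] 563 -339 36 142
handle top 27 [400. 361.  74.]
handle scene 78 [408. 363.  54.]
strip top 1634 ((626.4737548828125, 58.794288635253906), (80.11665344238281, 214.84255981445312), 11.097192764282227)
tray top ((597.8067626953125, 40.95262145996094), (433.2010803222656, 437.6188659667969), 1.5441207885742188)
saucer top 1475 ((522.011962890625, -47.17871856689453), (132.4278564453125, 126.34699249267578), 0.3484424650669098) ((521.4742431640625, -45.29623794555664), 66.96660614013672)
strip scene 1359 ((627.5017700195312, 60.32075500488281), (80.3349609375, 213.84498596191406), 10.829337120056152)
tray scene ((609.29443359375, 48.698028564453125), (418.53558349609375, 426.756103515625), 0.6351461410522461)
saucer scene 971 ((510.5093994140625, -43.45398712158203), (126.39214324951172, 142.6814727783203), 82.44760131835938) ((511.6935729980469, -41.67090606689453), 72.7153549194336)
```

```bash
cat >> h.py <<'E'
def plan(*wps):
    "world targets (x,y,z,yaw deg of tool x) -> shift and turn along the tool's present axes"
    o=get_obs(); q=o['tcp_rot']; C=q2R(q); p=np.array(o['tool_pos'])
    print('t',round(o['time'],2),'tcp',np.round(p,1),'yaw',round(np.degrees(np.arctan2(C[1,0],C[0,0])),1),'j',np.round(o['joint_pos'],2),'w',round(o['gripper_width'],3),'gf',round(o['grip_force'],1))
    for x,y,z,a in wps:
        a=np.radians(a);T=np.array([[np.cos(a),np.sin(a),0],[np.sin(a),-np.cos(a),0],[0,0,-1]])
        print(np.round(C.T@(np.array([x,y,z])-p),1),np.round(R.from_matrix(C.T@T).as_rotvec(),3))
def strip(x,y): a=np.radians(11); return 627+x*np.cos(a)-y*np.sin(a), 59.5+x*np.sin(a)+y*np.cos(a)
E
python3 -c "
from h import *
plan((413,-319,226,60),(413,-319,160,60))"
```

```text
t 1.1 tcp [ 193.2 -620.6  226.7] yaw 17.3 j [ 1.53  0.5  -0.43  1.55  0.22  1.14 -0.21] w 1.001 gf 0.0
[ 299.5 -222.7    0.7] [ 0.    -0.    -0.745]
[ 299.5 -222.7   66.7] [ 0.    -0.    -0.745]
```

Request:
step_arm:
  increments:
    - [[1, 300, -223, 0, 0, 0, -0.745], [1, 300, -223, 0, 0, 0, -0.745], [1, 300, -223, 0, 0, 0, -0.745], [1, 300, -223, 0, 0, 0, -0.745], [1, 300, -223, 0, 0, 0, -0.745], [1, 300, -223, 0, 0, 0, -0.745], [1, 300, -223, 20, 0, 0, -0.745], [1, 300, -223, 67, 0, 0, -0.745], [1, 300, -223, 67, 0, 0, -0.745]]
  force: 20

```text
time: 2.22
tool_pos: [411.1, -316.8, 157.2]
tcp_rot: [-0.003, 0.866, 0.5, -0.001]
force: [0.2, 0.2, 0.4]
gripper_width: 0.999
grip_force: 0.0
```

```bash
python3 -c "
from h import *
plan((413,-319,50,60))
im,d=imaging.grab_frame('top'); save('t2.png',im[150:330,280:520].repeat(3,0).repeat(3,1))"
```

```text
t 2.23 tcp [ 411.1 -316.8  157.2] yaw 60.0 j [ 1.18  0.41 -0.7   1.93  0.32  0.92 -0.2 ] w 0.999 gf 0.0
[ -1.1   3.5 107.2] [-0.007 -0.001  0.   ]
```

Request:
step_arm:
  increments:
    - [[1, 0, 0, 50, 0, 0, 0], [1, 0, 0, 90, 0, 0, 0], [1, 0, 0, 110, 0, 0, 0], [1, 0, 0, 110, 0, 0, 0], [0.5, 0, 0, 110, 0, 0, 0], [0.5, 0, 0, 110, 0, 0, 0], [0.5, 0, 0, 110, 0, 0, 0], [0.5, 0, 0, 110, 0, 0, 0]]
  force: 20

```text
time: 3.28
tool_pos: [413.9, -319.0, 50.6]
tcp_rot: [0.001, 0.866, 0.5, 0.0]
force: [-0.4, 0.2, 5.4]
gripper_width: 0.694
grip_force: 20.0
```

```bash
python3 -c "
from h import *
print(strip(0,39),strip(0,-39));plan((413,-319,200,60),(*strip(0,39),200,101))"
```

```text
(np.float64(619.5584491803147), np.float64(97.7834601544589)) (np.float64(634.4415508196853), np.float64(21.216539845541107))
t 3.27 tcp [ 413.9 -319.    50.6] yaw 60.0 j [ 1.08  0.57 -0.6   1.99  0.48  0.72 -0.33] w 0.694 gf 20.0
[  -0.5   -0.6 -149.5] [ 0.001  0.001 -0.001]
[ 463.7  -30.3 -149.7] [ 0.001  0.001 -0.716]
```

Request:
step_arm:
  increments:
    - [[0.5, 0, 0, -60, 0, 0, 0], [0.5, 0, 0, -120, 0, 0, 0], [0.5, 30, 0, -150, 0, 0, -0.05], [0.5, 75, -5, -150, 0, 0, -0.2], [0.5, 130, -8, -150, 0, 0, -0.35], [0.5, 190, -12, -150, 0, 0, -0.5], [0.5, 250, -16, -150, 0, 0, -0.6], [0.5, 310, -20, -150, 0, 0, -0.716], [0.5, 370, -24, -150, 0, 0, -0.716], [0.5, 430, -28, -150, 0, 0, -0.716]]

```text
time: 4.53
tool_pos: [604.3, 68.8, 198.8]
tcp_rot: [-0.0, 0.636, 0.771, -0.001]
force: [0.9, -0.6, -2.7]
gripper_width: 0.691
grip_force: 20.0
```

```bash
python3 -c "
from h import *
plan((*strip(0,39),200,101),(*strip(0,39),62,101),(*strip(0,39),59,101))"
```

```text
t 4.53 tcp [604.3  68.8 198.8] yaw 101.0 j [ 0.49  0.58 -0.9   1.68  0.49  1.13 -0.36] w 0.691 gf 20.0
[25.5 20.5 -1.3] [-0.002  0.    -0.001]
[ 25.6  20.8 136.7] [-0.002  0.    -0.001]
[ 25.6  20.8 139.7] [-0.002  0.    -0.001]
```

Request:
step_arm:
  increments:
    - [[0.5, 27, 20.5, 20, 0, 0, 0], [0.5, 27, 20.5, 70, 0, 0, 0], [0.5, 27, 20.5, 115, 0, 0, 0], [0.5, 27, 20.5, 130, 0, 0, 0], [0.5, 27, 20.5, 136, 0, 0, 0], [0.5, 27, 20.5, 139, 0, 0, 0], [0.5, 27, 20.5, 141, 0, 0, 0], [0.5, 27, 20.5, 141, 0, 0, 0]]

```text
time: 5.52
tool_pos: [619.9, 98.2, 59.7]
tcp_rot: [0.001, 0.636, 0.772, 0.0]
force: [-0.1, 0.8, -4.0]
gripper_width: 0.692
grip_force: 20.0
```

```bash
python3 -c "
from h import *
plan((*strip(0,39),59,101));print(get_obs()['force'])
c='scene';im,d=imaging.grab_frame(c); save('s3.png',im[150:300,190:390].repeat(3,0).repeat(3,1))
P=cloud(c,d)
roi=(abs(P[...,0]-620)<60)&(abs(P[...,1]-98)<60)&(P[...,2]>95)&(P[...,2]<115)
print(np.median(P[roi],0))"
```

```text
t 5.53 tcp [619.9  98.2  59.7] yaw 101.0 j [ 0.35  0.77 -0.77  1.72  0.65  0.93 -0.5 ] w 0.692 gf 20.0
[-0.3 -0.4  0.7] [ 0.002  0.    -0.   ]
[-0.11802833  0.81219027 -4.01154339]
[626.85136449  78.47772517 102.97115943]
```

View pics/s3.png

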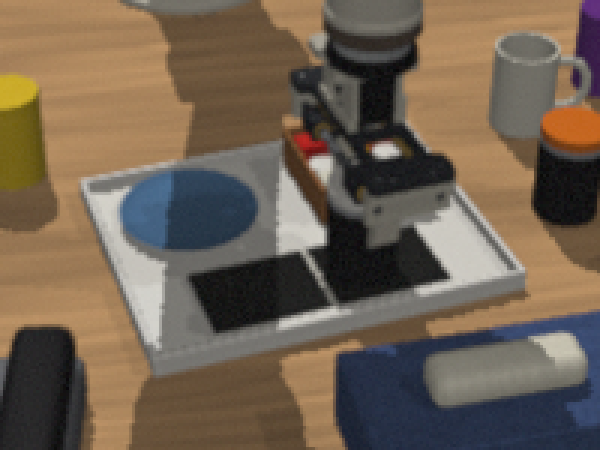

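The sugar stands just above the +y half of the strip (crop 375,240), with the saucer on the other side. I'll lower it a touch and release.

Request:
step_arm:
  increments:
    - [[0.5, 0, 0, 1.5, 0, 0, 0], [0.5, 0, 0, 1.5, 0, 0, 0], [1, 0, 0, 1.5, 0, 0, 0], [1, 0, 0, 1.5, 0, 0, 0], [1, 0, 0, 1.5, 0, 0, 0], [1, 0, 0, -40, 0, 0, 0], [1, 0, 0, -100, 0, 0, 0], [1, 0, 0, -140, 0, 0, 0]]

```text
time: 6.58
tool_pos: [619.9, 98.9, 201.4]
tcp_rot: [0.001, 0.636, 0.772, 0.001]
force: [0.0, -0.5, -0.8]
gripper_width: 1.003
grip_force: 0.0
```

```bash
python3 -c "
from h import *
plan((549,311,200,101),(549,311,50,101))"
```

```text
t 6.58 tcp [619.9  98.9 201.4] yaw 101.0 j [ 0.42  0.61 -0.89  1.63  0.51  1.15 -0.4 ] w 1.003 gf 0.0
[221.8 -29.1   1.4] [ 0.002 -0.     0.   ]
[221.7 -29.4 151.4] [ 0.002 -0.     0.   ]
```

Request:
step_arm:
  increments:
    - [[1, 60, -8, 0, 0, 0, 0], [1, 120, -16, 0, 0, 0, 0], [1, 180, -24, 0, 0, 0, 0], [1, 222, -29, 0, 0, 0, 0], [1, 222, -29, 20, 0, 0, 0], [1, 222, -29, 20, 0, 0, 0]]

```text
time: 7.32
tool_pos: [547.6, 309.0, 176.6]
tcp_rot: [-0.0, 0.636, 0.772, -0.002]
force: [0.6, -0.4, -0.2]
gripper_width: 0.999
grip_force: 0.0
```

```bash
python3 -c "
from h import *
plan((549,311,50,101))
P=None
c='top';im,d=imaging.grab_frame(c);P=cloud(c,d)
for (a,b) in [(620,98),(549,311)]:
    m=(np.hypot(P[...,0]-a,P[...,1]-b)<45)&(P[...,2]>88)&(P[...,2]<112); print(m.sum(),cv2.minEnclosingCircle(P[m][:,:2].astype(np.float32)))"
```

```text
t 7.33 tcp [547.6 309.  176.6] yaw 101.0 j [ 0.05  0.64 -0.88  1.64  0.54  1.12 -0.78] w 0.999 gf 0.0
[  2.    2.1 126.6] [-0.003  0.002  0.   ]
418 ((618.6359252929688, 99.05398559570312), 32.405242919921875)
0 ((0.0, 0.0), 0.0)
```

Request:
step_arm:
  increments:
    - [[1, 1, 1, 50, 0, 0, 0], [1, 1, 1, 100, 0, 0, 0], [1, 1, 1, 129, 0, 0, 0], [1, 1, 1, 129, 0, 0, 0], [0.5, 1, 1, 129, 0, 0, 0], [0.5, 1, 1, 129, 0, 0, 0], [0.5, 1, 1, 129, 0, 0, 0], [0.5, 1, 1, 129, 0, 0, 0]]

```text
time: 8.38
tool_pos: [549.4, 312.0, 51.0]
tcp_rot: [0.0, 0.636, 0.772, 0.0]
force: [-2.2, -2.8, 6.3]
gripper_width: 0.697
grip_force: 20.0
```

```bash
python3 -c "
from h import *
plan((549,311,200,101),(*strip(0,-39),220,101))"
```

```text
t 8.38 tcp [549.4 312.   51. ] yaw 101.0 j [-0.02  0.79 -0.78  1.71  0.67  0.93 -0.87] w 0.697 gf 20.0
[  -1.    -0.5 -149. ] [0.001 0.    0.   ]
[-301.7   28.1 -169. ] [0.001 0.    0.   ]
```

Request:
step_arm:
  increments:
    - [[0.5, 0, 0, -60, 0, 0, 0], [0.5, 0, 0, -120, 0, 0, 0], [0.5, -20, 2, -169, 0, 0, 0], [0.5, -70, 7, -169, 0, 0, 0], [0.5, -130, 12, -169, 0, 0, 0], [0.5, -190, 18, -169, 0, 0, 0], [0.5, -250, 24, -169, 0, 0, 0], [0.5, -290, 28, -169, 0, 0, 0], [0.5, -302, 28, -169, 0, 0, 0], [0.5, -302, 28, -169, 0, 0, 0]]

```text
time: 9.62
tool_pos: [634.0, 20.3, 218.3]
tcp_rot: [-0.0, 0.637, 0.771, -0.0]
force: [0.1, 0.5, -2.7]
gripper_width: 0.696
grip_force: 20.0
```

```bash
python3 -c "
from h import *
plan((*strip(0,-39),59,101))"
```

```text
t 9.62 tcp [634.   20.3 218.3] yaw 100.9 j [ 0.54  0.6  -0.89  1.59  0.5   1.19 -0.26] w 0.696 gf 20.0
[  0.7   0.8 159.3] [-0.001 -0.001 -0.001]
```

Request:
step_arm:
  increments:
    - [[0.5, 1, 0.5, 50, 0, 0, 0], [0.5, 1, 0.5, 100, 0, 0, 0], [0.5, 1, 0.5, 140, 0, 0, 0], [0.5, 1, 0.5, 151, 0, 0, 0], [0.5, 1, 0.5, 156, 0, 0, 0], [0.5, 1, 0.5, 159, 0, 0, 0], [0.5, 1, 0.5, 161, 0, 0, 0], [0.5, 1, 0.5, 161, 0, 0, 0]]

```text
time: 10.62
tool_pos: [635.7, 21.8, 59.0]
tcp_rot: [0.001, 0.636, 0.772, 0.001]
force: [-0.5, 0.4, -0.5]
gripper_width: 0.69
grip_force: 20.0
```

Request:
step_arm:
  increments:
    - [[0.7, 0, 0, 0, 0, 0, 0], [1, 0, 0, 0, 0, 0, 0], [1, 0, 0, 0, 0, 0, 0], [1, 0, 0, 0, 0, 0, 0], [1, 0, 0, -50, 0, 0, 0], [1, 0, 0, -110, 0, 0, 0], [1, 0, 0, -140, 0, 0, 0]]

```text
time: 11.5
tool_pos: [636.0, 22.5, 201.3]
tcp_rot: [0.001, 0.636, 0.772, 0.001]
force: [0.8, 0.2, 0.1]
gripper_width: 1.002
grip_force: 0.0
```

```bash
python3 -c "
from h import *
plan((394,312.5,180,80),(394,312.5,45,80))"
```

```text
t 11.5 tcp [636.   22.5 201.3] yaw 101.0 j [ 0.53  0.62 -0.88  1.61  0.51  1.16 -0.28] w 1.002 gf 0.0
[ 330.9 -182.1   20.4] [ 0.004 -0.     0.367]
[ 331.  -182.7  155.4] [ 0.004 -0.     0.367]
```

Request:
step_arm:
  increments:
    - [[1, 50, -28, 0, 0, 0, 0.1], [1, 105, -58, 0, 0, 0, 0.2], [1, 160, -88, 0, 0, 0, 0.3], [1, 215, -118, 0, 0, 0, 0.367], [1, 270, -148, 0, 0, 0, 0.367], [1, 320, -176, 10, 0, 0, 0.367], [1, 331, -182, 22, 0, 0, 0.367], [1, 331, -182, 22, 0, 0, 0.367], [1, 331, -182, 22, 0, 0, 0.367]]

```text
time: 12.62
tool_pos: [393.7, 311.2, 175.9]
tcp_rot: [0.0, 0.767, 0.642, 0.0]
force: [-0.4, -1.3, -0.2]
gripper_width: 0.999
grip_force: 0.0
```

```bash
python3 - <<'E'
from h import *
plan((394,312.5,45,80))
c='top';im,d=imaging.grab_frame(c);P=cloud(c,d)
for (a,b) in [(620,98),(635,21)]:
    m=(np.hypot(P[...,0]-a,P[...,1]-b)<38)&(P[...,2]>92)&(P[...,2]<112); print(m.sum(),cv2.minEnclosingCircle(P[m][:,:2].astype(np.float32)))
m=(abs(P[...,0]-518)<85)&(abs(P[...,1]+46)<85)&(im[...,2].astype(int)>im[...,0]*1.5+8)&(P[...,2]<40)
print(m.sum(),cv2.fitEllipse(cv2.convexHull(P[m][:,:2].astype(np.float32))),cv2.minEnclosingCircle(P[m][:,:2].astype(np.float32)))
o=im.copy();o[m]=[255,0,255]
save('t4.png',np.hstack([im[110:260,180:350],o[110:260,180:350]]).repeat(2,0).repeat(2,1))
E
```

```text
t 12.62 tcp [393.7 311.2 175.9] yaw 79.9 j [ 0.04  0.41 -0.92  1.96  0.4   0.97 -1.25] w 0.999 gf 0.0
[  1.4  -0.  130.9] [ 0.     0.    -0.002]
410 ((618.354736328125, 98.2738037109375), 32.363460540771484)
413 ((634.3724365234375, 21.91267967224121), 32.203582763671875)
1408 ((520.944580078125, -47.25047302246094), (125.53570556640625, 128.37384033203125), 58.01774215698242) ((521.5836791992188, -47.49385452270508), 64.83251190185547)
```

View pics/t4.png

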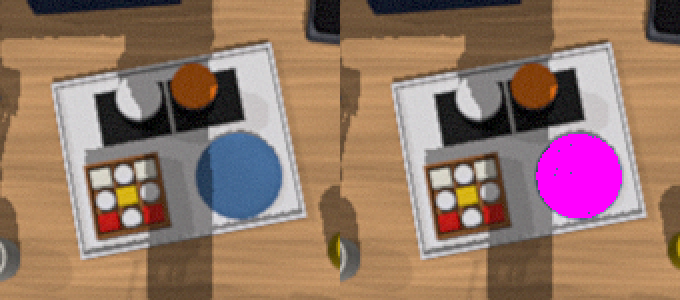

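Both canisters stand on the strip either side of the white line (sugar near crop 138,98, coffee 194,86), and the saucer fit at (238,175) matches the disc well. Next is the mug.

Request:
step_arm:
  increments:
    - [[1, 1, 0, 50, 0, 0, 0], [1, 1, 0, 100, 0, 0, 0], [1, 1, 0, 131, 0, 0, 0], [1, 1, 0, 131, 0, 0, 0], [0.5, 1, 0, 131, 0, 0, 0], [0.5, 1, 0, 131, 0, 0, 0], [0.5, 1, 0, 131, 0, 0, 0], [0.5, 1, 0, 131, 0, 0, 0]]

```text
time: 13.68
tool_pos: [393.9, 313.3, 45.8]
tcp_rot: [0.0, 0.766, 0.642, 0.001]
force: [0.9, -1.3, 7.3]
gripper_width: 0.699
grip_force: 19.9
```

```bash
python3 -c "
from h import *
plan((394,312,180,80),(521,-46,180,101))"
```

```text
t 13.68 tcp [393.9 313.3  45.8] yaw 80.0 j [-0.12  0.61 -0.76  2.03  0.62  0.74 -1.44] w 0.699 gf 19.9
[  -1.1    0.6 -134.2] [ 0.002 -0.001 -0.001]
[-331.5  188.1 -134.2] [ 0.002 -0.001 -0.367]
```

Request:
step_arm:
  increments:
    - [[0.5, 0, 0, -60, 0, 0, 0], [0.5, 0, 0, -120, 0, 0, 0], [0.5, -20, 11, -135, 0, 0, -0.05], [0.5, -70, 40, -135, 0, 0, -0.15], [0.5, -125, 71, -135, 0, 0, -0.25], [0.5, -180, 102, -135, 0, 0, -0.367], [0.5, -235, 133, -135, 0, 0, -0.367], [0.5, -290, 165, -135, 0, 0, -0.367], [0.5, -331, 188, -135, 0, 0, -0.367], [0.5, -331, 188, -135, 0, 0, -0.367]]

```text
time: 14.92
tool_pos: [520.9, -51.5, 178.9]
tcp_rot: [0.0, 0.639, 0.769, -0.001]
force: [-0.4, -0.2, -2.4]
gripper_width: 0.7
grip_force: 19.9
```

```bash
python3 -c "
from h import *
plan((521,-46,58,101))
for c in ('scene',):
    im,d=imaging.grab_frame(c); save('s5.png',im[80:280,180:400].repeat(3,0).repeat(3,1)); P=cloud(c,d)
    m=(abs(P[...,0]-521)<60)&(abs(P[...,1]+46)<100)&(P[...,2]>110)&(P[...,2]<150);print(np.round(P[m].min(0)),np.round(P[m].max(0)))"
```

```text
t 14.93 tcp [520.9 -51.5 178.9] yaw 100.5 j [ 0.8   0.46 -0.94  1.9   0.44  1.   -0.15] w 0.7 gf 19.9
[  5.5   1.3 120.9] [-0.001  0.001 -0.009]
[525. -85. 132.] [558. -21. 150.]
```

View pics/s5.png

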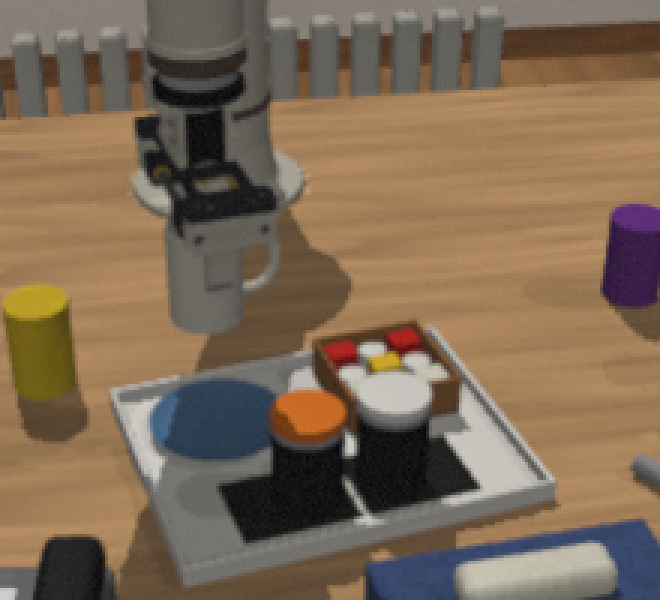

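The mug hangs upright over the saucer side with its handle toward the basket. I'll lower it partway, then check before seating it.

Request:
step_arm:
  increments:
    - [[0.5, 0, 0, 0, 0, 0, 0], [0.5, 0, 0, 40, 0, 0, 0], [0.5, 0, 0, 80, 0, 0, 0], [0.5, 0, 0, 100, 0, 0, 0], [0.5, 0, 0, 100, 0, 0, 0]]

```text
time: 15.6
tool_pos: [519.4, -44.4, 78.9]
tcp_rot: [-0.001, 0.635, 0.772, -0.0]
force: [0.5, 0.0, -2.1]
gripper_width: 0.703
grip_force: 19.9
```

```bash
python3 -c "
from h import *
plan((521.5,-46.5,58.5,101))"
```

```text
t 15.6 tcp [519.4 -44.4  78.9] yaw 101.1 j [ 0.69  0.6  -0.83  1.97  0.59  0.83 -0.28] w 0.703 gf 19.9
[-2.5  1.7 20.4] [-0.002 -0.001  0.002]
```

Request:
step_arm:
  increments:
    - [[0.5, -2, 1.5, 8, 0, 0, 0], [0.5, -2, 1.5, 15, 0, 0, 0], [0.5, -2, 1.5, 18, 0, 0, 0], [0.5, -2, 1.5, 20, 0, 0, 0], [0.5, -2, 1.5, 21, 0, 0, 0], [0.5, -2, 1.5, 21.5, 0, 0, 0], [0.5, -2, 1.5, 21.5, 0, 0, 0]]

```text
time: 16.48
tool_pos: [522.5, -47.5, 58.8]
tcp_rot: [0.0, 0.636, 0.772, -0.0]
force: [-2.1, -1.3, 4.9]
gripper_width: 0.708
grip_force: 19.9
```

Request:
step_arm:
  increments:
    - [[0.8, 0, 0, 0, 0, 0, 0], [1, 0, 0, 0, 0, 0, 0], [1, 0, 0, 0, 0, 0, 0], [1, 0, 0, 0, 0, 0, 0], [1, 0, 0, -30, 0, 0, 0], [1, 0, 0, -80, 0, 0, 0], [1, 0, 0, -130, 0, 0, 0]]

```text
time: 17.35
tool_pos: [522.0, -47.3, 189.3]
tcp_rot: [-0.0, 0.636, 0.772, -0.0]
force: [-0.4, -0.1, 0.3]
gripper_width: 1.005
grip_force: 0.0
```

```bash
python3 -c "
from h import *
plan((483,-442,190,60),(483,-442,50,60))"
```

```text
t 17.35 tcp [522.  -47.3 189.3] yaw 101.0 j [ 0.81  0.45 -0.96  1.89  0.43  1.02 -0.14] w 1.005 gf 0.0
[-380.  -113.8   -0.8] [-0.001 -0.     0.716]
[-380.1 -113.7  139.2] [-0.001 -0.     0.716]
```

Request:
step_arm:
  increments:
    - [[1, -55, -16, 0, 0, 0, 0.1], [1, -110, -33, 0, 0, 0, 0.25], [1, -165, -49, 0, 0, 0, 0.4], [1, -220, -66, 0, 0, 0, 0.55], [1, -275, -82, 0, 0, 0, 0.65], [1, -330, -99, 0, 0, 0, 0.716], [1, -370, -111, 0, 0, 0, 0.716], [1, -380, -114, 15, 0, 0, 0.716], [1, -380, -114, 15, 0, 0, 0.716], [1, -380, -114, 15, 0, 0, 0.716]]

```text
time: 18.6
tool_pos: [483.9, -439.7, 173.1]
tcp_rot: [-0.001, 0.865, 0.501, 0.0]
force: [0.2, 0.4, 0.0]
gripper_width: 0.998
grip_force: 0.0
```

```bash
python3 - <<'E'
from h import *
plan((483,-442,50,60))
c='top';im,d=imaging.grab_frame(c);P=cloud(c,d)
for (a,b) in [(620,98),(635,21),(521,-46)]:
    m=(np.hypot(P[...,0]-a,P[...,1]-b)<38)&(P[...,2]>95)&(P[...,2]<112); print(m.sum(),cv2.minEnclosingCircle(P[m][:,:2].astype(np.float32)),np.median(P[m][:,2]))
E
```

```text
t 18.6 tcp [ 483.9 -439.7  173.1] yaw 60.1 j [ 1.16  0.62 -0.66  1.58  0.41  1.09 -0.13] w 0.998 gf 0.0
[ -2.7   0.5 123.1] [-0.001 -0.001  0.003]
400 ((619.3261108398438, 98.4752426147461), 32.215152740478516) 101.81246659863382
405 ((634.4215698242188, 21.238670349121094), 31.89350128173828) 102.00190058696785
113 ((521.4110107421875, -47.13078689575195), 32.77202224731445) 101.5730696577084
```

Mug, coffee and sugar are all placed within about 1 mm. I'll take the tea.

Request:
step_arm:
  increments:
    - [[1, -1, 0, 50, 0, 0, 0], [1, -1, 0, 100, 0, 0, 0], [1, -1, 0, 124, 0, 0, 0], [1, -1, 0, 124, 0, 0, 0], [0.5, -1, 0, 124, 0, 0, 0], [0.5, -1, 0, 124, 0, 0, 0], [0.5, -1, 0, 124, 0, 0, 0], [0.5, -1, 0, 124, 0, 0, 0]]

```text
time: 19.65
tool_pos: [483.1, -443.8, 50.5]
tcp_rot: [0.001, 0.866, 0.5, 0.0]
force: [0.1, 0.1, 4.0]
gripper_width: 0.689
grip_force: 20.0
```

```bash
python3 -c "
from h import *
plan((483,-442,250,60),(627,60,250,101))"
```

```text
t 19.65 tcp [ 483.1 -443.8   50.5] yaw 60.0 j [ 1.11  0.76 -0.59  1.65  0.51  0.89 -0.2 ] w 0.689 gf 20.0
[   1.4   -0.6 -199.5] [ 0.002  0.001 -0.001]
[ 508.  -127.1 -200.1] [ 0.002  0.001 -0.716]
```

Request:
step_arm:
  increments:
    - [[0.5, 0, 0, -60, 0, 0, 0], [0.5, 0, 0, -120, 0, 0, 0], [0.5, 0, 0, -180, 0, 0, 0], [0.5, 30, -8, -200, 0, 0, -0.1], [0.5, 80, -20, -200, 0, 0, -0.2], [0.5, 135, -34, -200, 0, 0, -0.35], [0.5, 190, -48, -200, 0, 0, -0.5], [0.5, 245, -61, -200, 0, 0, -0.6], [0.5, 300, -75, -200, 0, 0, -0.7], [0.5, 350, -88, -200, 0, 0, -0.716]]

```text
time: 20.9
tool_pos: [581.0, -94.0, 248.7]
tcp_rot: [-0.0, 0.635, 0.772, -0.0]
force: [-0.5, -0.4, -3.7]
gripper_width: 0.692
grip_force: 20.0
```

```bash
python3 -c "
from h import *
plan((627,60,250,101))"
```

```text
t 20.9 tcp [581.  -94.  248.7] yaw 101.1 j [ 0.81  0.5  -0.94  1.67  0.42  1.19 -0.04] w 0.692 gf 20.0
[142.3  74.9  -1.3] [-0.001 -0.     0.002]
```

Request:
step_arm:
  increments:
    - [[0.5, 40, 21, 0, 0, 0, 0], [0.5, 85, 45, 0, 0, 0, 0], [0.5, 125, 66, 0, 0, 0, 0], [0.5, 142, 75, 0, 0, 0, 0], [0.5, 142, 75, 30, 0, 0, 0], [0.5, 142, 75, 65, 0, 0, 0], [0.5, 142, 75, 65, 0, 0, 0], [0.5, 142, 75, 65, 0, 0, 0]]

```text
time: 21.9
tool_pos: [628.3, 57.9, 185.1]
tcp_rot: [0.0, 0.636, 0.772, 0.0]
force: [-0.2, -0.3, -2.1]
gripper_width: 0.694
grip_force: 20.0
```

```bash
python3 -c "
from h import *
plan((627,60,153.5,101))
im,d=imaging.grab_frame('scene'); save('s6.png',im[100:280,180:400].repeat(3,0).repeat(3,1))"
```

```text
t 21.9 tcp [628.3  57.9 185.1] yaw 101.0 j [ 0.48  0.63 -0.88  1.63  0.53  1.13 -0.35] w 0.694 gf 20.0
[ 2.3 -0.9 31.6] [ 0.001 -0.    -0.   ]
```

View pics/s6.png

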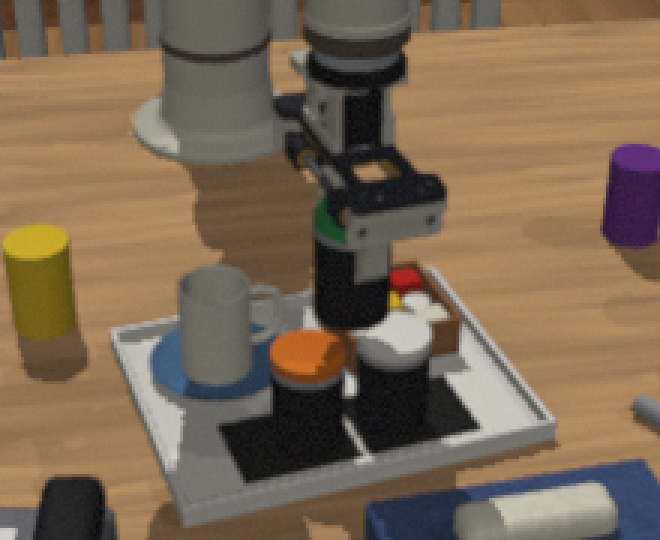

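The tea hangs upright above and between the two lids, and the mug stands in the saucer. I'll lower it gently.

Request:
step_arm:
  increments:
    - [[0.5, 2, -1, 10, 0, 0, 0], [0.5, 2, -1, 20, 0, 0, 0], [0.5, 2, -1, 26, 0, 0, 0], [0.5, 2, -1, 29, 0, 0, 0], [0.5, 2, -1, 30.5, 0, 0, 0], [0.5, 2, -1, 31.5, 0, 0, 0], [0.5, 2, -1, 32, 0, 0, 0], [0.5, 2, -1, 32, 0, 0, 0]]

```text
time: 22.95
tool_pos: [626.6, 59.5, 153.4]
tcp_rot: [0.0, 0.636, 0.772, -0.0]
force: [-3.4, -0.9, 5.3]
gripper_width: 0.697
grip_force: 20.0
```

Contact is made (+5 N), so I'll release and retreat.

Request:
step_arm:
  increments:
    - [[0.8, 0, 0, 0, 0, 0, 0], [1, 0, 0, 0, 0, 0, 0], [1, 0, 0, 0, 0, 0, 0], [1, 0, 0, 0, 0, 0, 0], [1, 0, 0, -20, 0, 0, 0], [1, 0, 0, -70, 0, 0, 0], [1, 0, 0, -120, 0, 0, 0], [1, -60, 0, -130, 0, 0, 0], [1, -120, 0, -130, 0, 0, 0], [1, -180, 0, -130, 0, 0, 0]]

```text
time: 24.2
tool_pos: [661.6, -118.8, 284.6]
tcp_rot: [0.001, 0.636, 0.772, 0.001]
force: [1.6, 0.8, -0.4]
gripper_width: 1.0
grip_force: 0.0
```

```bash
python3 - <<'E'
from h import *
plan()
c='top';im,d=imaging.grab_frame(c);P=cloud(c,d)
for n,a,b,lo,hi in [('tea',627,60,185,210),('mug',521,-46,95,112),('choc',496,458,88,102),('tum',562,-342,88,102)]:
    m=(np.hypot(P[...,0]-a,P[...,1]-b)<45)&(P[...,2]>lo)&(P[...,2]<hi)
    if m.sum()>5: print(n,m.sum(),cv2.minEnclosingCircle(P[m][:,:2].astype(np.float32)),np.median(P[m][:,2]))
im,d=imaging.grab_frame('scene'); save('s7.png',im[100:280,180:400].repeat(3,0).repeat(3,1))
E
```

```text
t 24.2 tcp [ 661.6 -118.8  284.6] yaw 101.0 j [ 0.71  0.61 -0.89  1.41  0.48  1.34 -0.01] w 1.0 gf 0.0
tea 496 ((625.0725708007812, 61.23501968383789), 31.90827178955078) 196.83181355304714
mug 115 ((521.2471923828125, -47.26865768432617), 32.75661087036133) 101.81984653562768
choc 413 ((495.2023620605469, 458.4989929199219), 32.49770736694336) 93.75518491462026
```

View pics/s7.png

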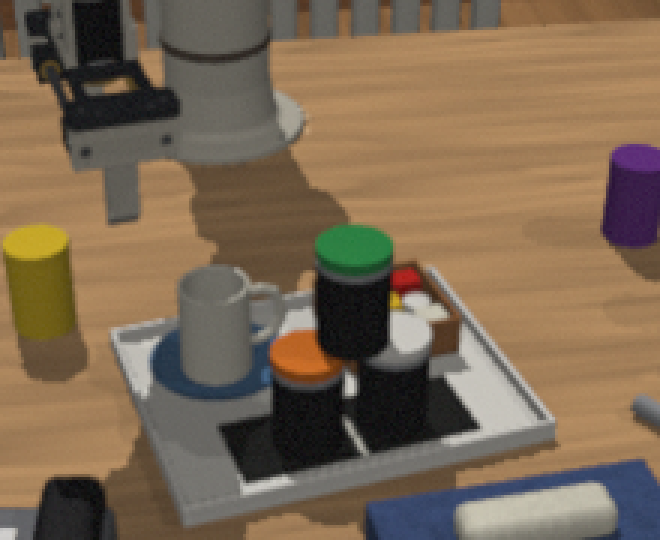

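The stack stands upright over the white line, the mug is in the saucer, and the gripper is clear. I'm handing in.

```bash
python3 -c "
from h import *
print(r.job_done())"
```

```text
the job is handed in; nothing more can be done
None
```

The tea tray is set and handed in after about 24 s of robot time: coffee (saucer side) and sugar stand either side of the white line, tea rests across both lids, and the mug is in the saucer, each within about 3 mm of target by camera; the blue-lidded canister has not moved, and I did not re-measure the tumbler at the end.

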